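# Unclip the charged battery pack and stand it in the tool tray

### The arm

A 7-joint arm with a two-finger parallel gripper is mounted at the origin on the work surface. World frame = base frame: x ahead of the robot, y to its left, z up, the work surface at z = 0. Lengths are in m, angles in rad, forces in N, time in s.
With the tool pointing down it reaches from about 0.425 to 0.925 m from the base axis. Payload 6.8 kg.
Tool frame: the origin (TCP) lies between the finger pads; the fingertips stand 11 mm ahead of it and the grasp point (between the pads) lies 8 mm behind it; z points along the fingers, y is the line along which they close (so a half turn about z gives the same grasp; the last joint's range is limited). The gripper opens to 85 mm and grips with 20 to 120 N. Pads are 22 mm wide; open, the fingers measure 114 mm over their backs; the gripper's body (76 mm by 85 mm) begins 54 mm behind the grasp point. The pads swing forward as they close: fully open they stand 13 mm farther back than shut.
Start: joints at [-1.292, 0.477, 0.022, 1.555, -0.011, 1.109, -0.083], TCP at [0.255, 0.625, 0.242] pointing down, gripper open.
Joint ranges: [-2.96, 2.96], [-0.34, 2.1], [-1.41, 1.46], [0.24, 2.44], [-1.37, 4.51], [0.17, 1.92], [-2.96, 2.96]. Speed limits (rad/s): [2.39, 2.39, 3.14, 3.14, 3.14, 3.14, 3.14].

### API

Orientations are given as a rotation vector (axis times angle).
In Python, from bench import r gives the robot as it stands.
- The arm moves only by the tool send_rows, never from a script. Its argument "deltas" is a list of rows, each an object of numbers: "dx", "dy", "dz": the shift along the world's x, y, z in mm; "rx", "ry", "rz": the turn, a rotation vector about the world's x, y, z in degrees. A call has 1 to 5 rows; each row is the pose to reach, as a shift and turn from the pose commanded when the call began; what a row does not reach only later rows make up. A row lasts 1/12 s, in which the tool goes at most 41.7 mm and 7.16 degrees, less where a joint would pass 70% of its speed; a pose out of reach is approached as far as the arm can. A call with a gripper value outside its range is refused whole. "jaw" is the finger opening in mm, from 0 to 85.4, set as the call begins (left out, the last holds). The fingers move at their own pace and stop on an object; "newtons" is the grip in N (left out, the last holds). Time passes only in rows, so rows that repeat a pose let the fingers close. It gives the time, the measured TCP pose, the force, the opening and the grip force at its end, in the units of the state.
- r.get_obs(): the state, without advancing time (a new reading comes with each control period).
- r.grab_frame(name): name is "side" or "top"; returns a dict with "frame" (480x640x3 uint8, blue, green, red), "z_map" (480x640 float32, m along the optical axis (not along the pixel's ray), 0 where there is no reading), "vertical_fov" (degrees; the focal length in pixels is half the picture's height over the tangent of half this angle, whatever the lens; pixels are square), "cx", "cy" (the principal point, pixels), "distortion" ([k1, k2, p1, p2, k3] as OpenCV has them; the pictures are not rectified), "xyz" and "orientation" of the camera in the world. Camera axes: x right, y down, z forward; pixel columns grow to the right and rows downward; lengths in m; the calibration is good to about 2 mm. A picture is of the moment at which its call begins.
- r.hand_in(): hands the job in; it is judged then, once.
The state is a dict: "clock": time; "joints": joint angles; "qvel": joint speeds; "tau": joint torques, N m; "tcp_pos": TCP position; "orientation": TCP orientation; "contact_force": force on the tool from outside, world axes, zero at the start; "moment": the same for the moment, N m; "grip_width": finger opening in m; "gripper_force": force on a finger pad.
Only numpy, scipy, OpenCV 4.12 (cv2) and the standard library are available. Lean on these libraries where they do the work, as an engineer would, in place of code of your own. Each camera call takes 0.05 s, during which the arm holds its last target. There are 200 camera calls.

### The job

The battery pack on the charger is full. Squeeze in the release tabs on both its sides and lift it straight up out of the charger with the tabs held in, then stand it upright on the floor of the empty compartment of the tool tray, next to the sander. Set it down before letting go, don't drop it or tip it over, and leave the other things on the table where they are.

Things in the scene. Friction and masses are not known exactly. Their poses are not given: they have to be found in the camera images.
- pack: the battery pack in the charger's well: a dark brick, 74 mm (its x) by 54 mm (its y), 104 mm tall, 0.3 to 0.6 kg; above 56 mm it narrows to 44 mm in y. Origin: centre of its flat underside, z up. A sprung release tab on each y side is hooked into the charger: the pack cannot be lifted until both are pressed in. Seated, its underside is 14 mm above the table, 48 mm of it inside the well
- pack_grip (a point): midpoint between the two tabs' ribbed black paddles, on the pack's vertical axis, 80 mm above its underside; axes as the pack's. Each paddle is 30 mm wide (along x) and 24 mm tall (68 to 92 mm above the underside); their outer faces are 62 mm apart (along y) at rest, 50 mm when both are fully pressed
- tab_left_pad (a point): centre of the outer face of the release tab on the pack's +y side; moves with the tab
- tab_right_pad (a point): centre of the outer face of the release tab on the pack's -y side; moves with the tab
- tab_left (a joint): how far the +y tab is pressed in (m), towards the pack's middle: 0 at rest, 0.006 at its stop. Its hook comes free at about 0.004 (0.005 if the pack leans to that side). The spring takes about 2 N to start and 9 N at the stop; at the stop the tab is solid and can carry the pack
- tab_right (a joint): the same for the tab on the -y side
- charger: black bench charger, fixed to the table, 170 mm (x) by 112 mm (y). Origin: on the table under the centre of the well; the housing reaches from 55 mm before it (-x, the side with the status lights) to 115 mm behind it, where a vented hump is 57 mm high. The well is an open-topped pocket, 77 by 57 mm, floor 14 mm and rim 62 mm above the table. The pack's axes lie along the charger's
- well_mouth (a point): centre of the well's mouth, level with the rim, 62 mm above the table
- tray: plywood tool tray, fixed to the table, 140 mm (x) by 260 mm (y), 50 mm high, walls and floor 6 mm thick. Origin: centre of its underside. A divider across it at y = +25 mm makes two open-topped compartments: the larger on the -y side holds the sander, the smaller on the +y side is empty
- bay (a point): centre of the floor of the tray's empty compartment, 6 mm above the table, 76 mm along +y from the tray's origin; inside it measures 128 mm (tray x) by 96 mm (tray y), walls 44 mm high above this floor; axes as the tray's
- sander: cordless palm sander lying in the tray's larger compartment, 112 by 74 by 56 mm; origin at the centre of its underside. Leave alone
- spare_pack: a second pack of the same shape standing loose on the table, not on the charger; origin at the centre of its underside. Leave alone
- can_a: spray can, 65 mm across, 191 mm tall, towards the side of the table; origin at its foot. Leave alone
- can_b: a second spray can of the same size, also towards the side; origin at its foot. Leave alone
- tape: roll of masking tape lying flat behind the charger (on its +x side), 100 mm across, 36 mm high; origin at its foot. Leave alone
- sanding_block: sanding block, 100 by 65 by 29 mm; origin at its foot. Leave alone
- knife: snap-off knife lying before the tray (on its -x side), about 160 mm long along the tray's y, 14 mm high; origin at its underside. Leave alone
- brush_pot: steel pot of brushes, 68 mm across, about 185 mm tall; origin at its foot. Leave alone
Things that resemble listed ones, but are neither listed nor needed, are in the scene too. Leave any orange or pink look-alike of the pack alone.

How it is judged:
By the outcome, as a careful person would: the job done as asked, in the order asked, and still so for the second after the job is handed in, with the robot touching nothing.
It also fails if it takes over 42 s, if anything falls off the work surface, if the arm or the gripper's body presses on something with over 40 N, if the wrist force passes 120 N, or if a joint passes its speed limit or range.

## Working session

There is one attempt and no reset: what is moved stays moved. The work goes in short steps, Python scripts to look and compute and a tool call to move; the robot and the scene stay as the last step left them, time stands still between calls to the robot, and variables do not carry over. Pictures are saved under pics/ and viewed, at most 10 in all, crops included, and the job is handed in when it is done.

Besides the shell and the picture viewer there is one more tool, called as name([rows], argument=value, ...), one row to a line, values as JSON. send_rows: Moves the arm, as the interface text tells. Its arguments: {"type":"object","properties":{"deltas":{"type":"array","items":{"type":"object","properties":{"dx":{"type":"number"},"dy":{"type":"number"},"dz":{"type":"number"},"rx":{"type":"number"},"ry":{"type":"number"},"rz":{"type":"number"}}}},"jaw":{"type":"number"},"newtons":{"type":"number"}},"required":["deltas"]}

```bash
mkdir -p pics
cat > h.py <<'E'
import numpy as np, cv2, pickle
from scipy.spatial.transform import Rotation as R
from bench import r
def grab(n,f):
    d=r.grab_frame(n); cv2.imwrite('pics/'+f+'.png',d['frame']); pickle.dump(d,open(f+'.pkl','wb')); return d
def K(d):
    f=240/np.tan(np.radians(d['vertical_fov'])/2)
    return np.array([[f,0,d['cx']],[0,f,d['cy']],[0,0,1]])
def rot(d):
    o=np.array(d['orientation'],float)
    return o if o.shape==(3,3) else R.from_rotvec(o).as_matrix()
def rays(d,px):
    u=cv2.undistortPoints(np.array(px,float).reshape(-1,1,2),K(d),np.array(d['distortion'],float)).reshape(-1,2)
    return np.c_[u,np.ones(len(u))]@rot(d).T
def onplane(d,px,z):
    v=rays(d,px); o=np.array(d['xyz']); return o+v*((z-o[2])/v[:,2])[:,None]
def cloud(d):
    g=np.stack(np.meshgrid(np.arange(640),np.arange(480)),-1).reshape(-1,2)
    return (np.array(d['xyz'])+rays(d,g)*d['z_map'].reshape(-1,1)).reshape(480,640,3)
E
python3 - <<'E'
from h import *
for n in('top','side'):
    d=grab(n,n+'0'); print(n,d['xyz'],d['orientation'],d['vertical_fov'],d['distortion'])
print(r.get_obs())
E
```

```text
top [0.3880082  0.00583649 1.37607493] [-2.13436372  2.18912667 -0.11887416] 49.87717809946999 [-0.13310256  0.          0.          0.          0.        ]
side [-0.14114054 -1.06801084  0.9933286 ] [-2.12399225  0.62638867 -0.30753876] 44.65416223264426 [0.00406424 0.         0.         0.         0.        ]
{'clock': 0.1, 'joints': array([-1.29210236,  0.47777291,  0.02234062,  1.55632325, -0.01150377,
        1.10929811, -0.08312023]), 'qvel': array([ 0.00048289, -0.00119146, -0.00092464, -0.00313884,  0.00121143,
       -0.00020539, -0.00077595]), 'tau': array([ 4.61153846e-03, -5.97765183e+01,  1.61320243e+00, -2.81953061e+01,
        1.27865392e-02,  5.15821535e-03, -4.85310480e-06]), 'tcp_pos': array([0.25444008, 0.62466418, 0.24139807]), 'orientation': array([-6.03754388e-01, -3.08282269e+00,  2.60892123e-03]), 'contact_force': array([-0.56739553, -0.2602187 , -0.61343516]), 'moment': array([0.00574823, 0.01400748, 0.03176736]), 'gripper_force': 0.0, 'grip_width': 0.08511556180146762}
```

View pics/top0.png

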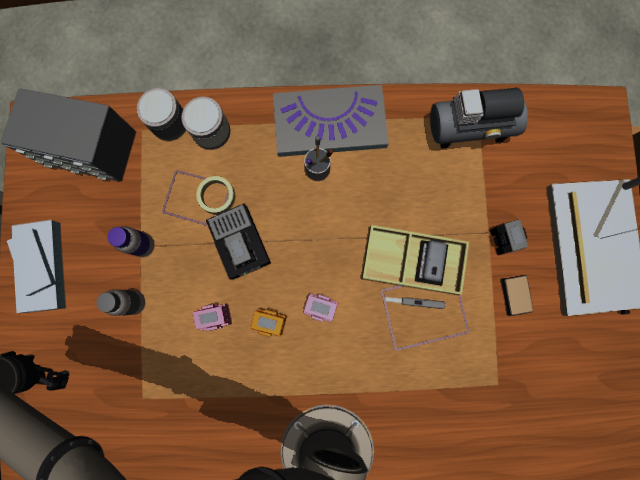

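View pics/side0.png

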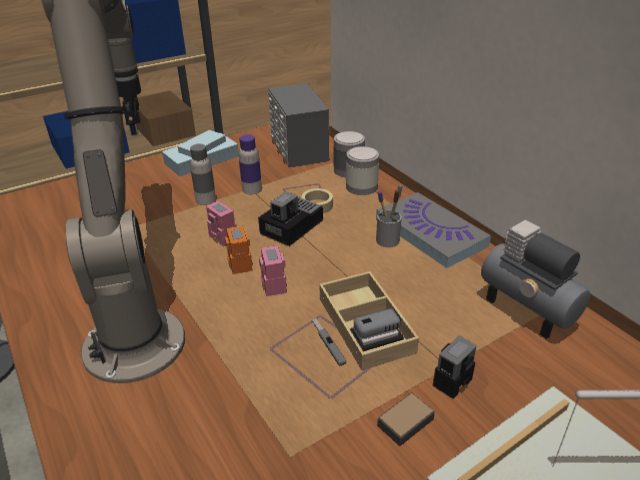

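The top view shows the charger at about (238,242) with the pack at (238,248). The tray is at (415,260), its empty bay around (386,255), and the spare pack at (510,237).

Run:
```python
from h import *
d=pickle.load(open('top0.pkl','rb')); P=cloud(d)
def rep(n,box,z0,z1):
    x0,x1,y0,y1=box; Q=P[y0:y1,x0:x1].reshape(-1,3); Q=Q[(Q[:,2]>z0)&(Q[:,2]<z1)]
    c,s,a=cv2.minAreaRect((Q[:,:2]*1000).astype(np.float32)); print(n,len(Q),np.round(c,1),np.round(s,1),round(a,2),np.round(np.median(Q[:,2]),4))
rep('packtop',(195,285,195,290),.108,.13)
rep('pack paddle',(195,285,195,290),.085,.13)
rep('charger rim',(195,285,195,290),.045,.07)
rep('charger',(195,285,195,290),.02,.2)
rep('tray',(350,480,215,305),.04,.056)
rep('spare',(480,540,210,260),.09,.12)
# tray rim by colour: hsv
hsv=cv2.cvtColor(d['frame'],cv2.COLOR_BGR2HSV)
print('tray hsv',hsv[235,385],hsv[255,386], 'mat',hsv[300,380])
Q=P[215:305,350:480].reshape(-1,3); print(np.histogram(Q[:,2],bins=np.arange(-.01,.08,.005)))
Q=P[195:290,195:285].reshape(-1,3); print(np.histogram(Q[:,2],bins=np.arange(-.01,.14,.01)))
im=d['frame'][195:320,190:290]; im2=d['frame'][215:305,350:480]
cv2.imwrite('pics/c.png',np.hstack([cv2.resize(im,(400,500),interpolation=cv2.INTER_CUBIC)]))
```

```text
packtop 542 [526.2 208. ] [75.8 60.1] 20.63 0.118
pack paddle 648 [525.6 208.9] [75.9 61.8] 21.75 0.1175
charger rim 2082 [551.9 219.9] [172.6 111.2] 22.13 0.0592
charger 3126 [586.6 234.6] [248.2 113.4] 23.02 0.0602
tray 1036 [ 491.6 -243. ] [261.1 141.1] 78.79 0.0497
spare 554 [ 542.4 -491.8] [76.1 61. ] 13.99 0.1035
tray hsv [ 33  78 184] [ 25  92 178] mat [ 15 150 156]
(array([ 138, 2201, 4157, 2115,  593,  289,  127,  135,  112,  100,  126,
        430,  446,  249,  357,   73,    1]), array([-0.01 , -0.005,  0.   ,  0.005,  0.01 ,  0.015,  0.02 ,  0.025,
        0.03 ,  0.035,  0.04 ,  0.045,  0.05 ,  0.055,  0.06 ,  0.065,
        0.07 ,  0.075]))
(array([1928, 3399,   63,   66,  249,  109, 1098,  920,   28,   21,   22,
         83,  390,  140,    0]), array([-0.01,  0.  ,  0.01,  0.02,  0.03,  0.04,  0.05,  0.06,  0.07,
        0.08,  0.09,  0.1 ,  0.11,  0.12,  0.13,  0.14]))
```

View pics/c.png

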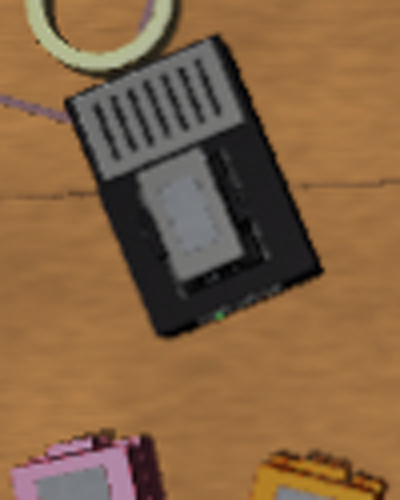

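The magnified crop shows the pack seated in the well and its hump end pointing up-left. The well is at about (525, 208.5) mm with yaw 22°. The bay is at about (506, -168) mm with yaw -11.2°. Moving above the pack now.

send_rows([
  {"dx":15,"dy":-23,"dz":12,"rz":3},
  {"dx":33,"dy":-51,"dz":24,"rz":6},
  {"dx":52,"dy":-80,"dz":36,"rz":9},
  {"dx":71,"dy":-109,"dz":48,"rz":12},
  {"dx":90,"dy":-138,"dz":55,"rz":15},
], jaw=85)

```text
$.deltas[0]: bad value
```

send_rows([
  {"dx":18,"dy":-28,"rz":3},
  {"dx":36,"dy":-56,"rz":6},
  {"dx":54,"dy":-84,"rz":9},
  {"dx":72,"dy":-112,"rz":12},
  {"dx":90,"dy":-140,"rz":15},
])

```text
$.deltas[0]: bad value
```

send_rows([
  {"dx":20,"dy":-30,"dz":-15,"rz":3},
  {"dx":40,"dy":-60,"dz":-35,"rz":6},
  {"dx":60,"dy":-90,"dz":-60,"rz":9},
  {"dx":80,"dy":-120,"dz":-80,"rz":12},
  {"dx":90,"dy":-138,"dz":-95,"rz":14},
])

```text
$.deltas[0]: bad value
```

send_rows([
  {},
  {},
  {},
])

```text
$.deltas[0]: bad value
```

Run:
```python
from h import *
d=grab('side','side1'); s=r.get_obs(); print(s['clock'],s['tcp_pos'],s['joints']); print(R.from_rotvec(s['orientation']).as_matrix().round(4))
# paddle/pack check in initial side view
d=pickle.load(open('side0.pkl','rb')); P=cloud(d); Q=P[180:245,255:330].reshape(-1,3)
for z0,z1 in((.112,.13),(.054,.066)):
    q=Q[(Q[:,2]>z0)&(Q[:,2]<z1)]; c,sz,a=cv2.minAreaRect((q[:,:2]*1000).astype(np.float32)); print(len(q),np.round(c,1),np.round(sz,1),round(a,1))
Q=P[270:370,315:420].reshape(-1,3); q=Q[(Q[:,2]>.046)&(Q[:,2]<.055)]; c,sz,a=cv2.minAreaRect((q[:,:2]*1000).astype(np.float32)); print('tray',len(q),np.round(c,1),np.round(sz,1),round(a,1))
f=grab('side','side1')['frame']; c=cv2.resize(f[100:280,180:420],(800,600),interpolation=cv2.INTER_CUBIC); cv2.imwrite('pics/s1.png',c)
```

```text
0.15 [0.25446398 0.62471928 0.24152487] [-1.29210381  0.47765549  0.02235555  1.55621012 -0.01150725  1.10931395
 -0.08305864]
[[-9.261e-01  3.772e-01 -5.000e-04]
 [ 3.772e-01  9.261e-01 -1.400e-03]
 [-1.000e-04 -1.500e-03 -1.000e+00]]
241 [527.9 205.9] [79.8 48.1] 21.0
673 [554.5 214.6] [173.7 118.3] 19.4
tray 1117 [ 495.5 -243.3] [268.3 143.6] 79.2
```

View pics/s1.png

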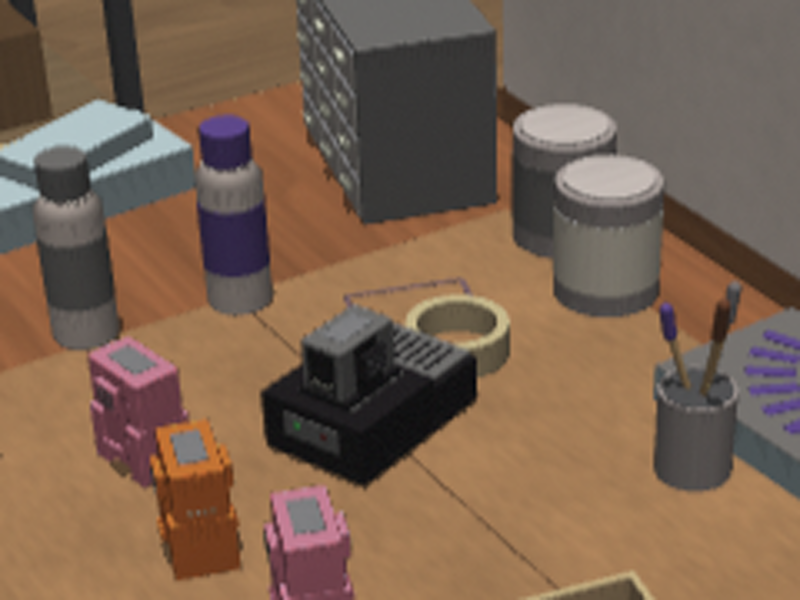

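The picture shows the scene unchanged with the pack seated at about (345,350) in the crop, because the moves were refused. Each row needs all six keys, so I'm resending.

send_rows([
  {"dx":15,"dy":-23,"dz":12,"rx":0,"ry":0,"rz":3},
  {"dx":33,"dy":-51,"dz":24,"rx":0,"ry":0,"rz":6},
  {"dx":52,"dy":-80,"dz":36,"rx":0,"ry":0,"rz":9},
  {"dx":71,"dy":-109,"dz":48,"rx":0,"ry":0,"rz":12},
  {"dx":90,"dy":-138,"dz":55,"rx":0,"ry":0,"rz":15},
], jaw=85)

```text
clock: 0.62
tcp_pos: [0.3455, 0.486, 0.2985]
orientation: [0.192, 3.135, 0.002]
contact_force: [0.6, 0.2, 0.1]
grip_width: 0.0849
gripper_force: 0.0
```

send_rows([
  {"dx":18,"dy":-28,"dz":0,"rx":0,"ry":0,"rz":3},
  {"dx":36,"dy":-56,"dz":0,"rx":0,"ry":0,"rz":6},
  {"dx":54,"dy":-84,"dz":0,"rx":0,"ry":0,"rz":9},
  {"dx":72,"dy":-112,"dz":0,"rx":0,"ry":0,"rz":12},
  {"dx":90,"dy":-140,"dz":0,"rx":0,"ry":0,"rz":15},
])

```text
clock: 1.03
tcp_pos: [0.4352, 0.3455, 0.2973]
orientation: [0.219, -3.134, -0.0]
contact_force: [1.2, -0.6, -0.5]
grip_width: 0.0851
gripper_force: 0.0
```

send_rows([
  {"dx":20,"dy":-30,"dz":-15,"rx":0,"ry":0,"rz":3},
  {"dx":40,"dy":-60,"dz":-30,"rx":0,"ry":0,"rz":6},
  {"dx":60,"dy":-90,"dz":-50,"rx":0,"ry":0,"rz":9},
  {"dx":78,"dy":-118,"dz":-70,"rx":0,"ry":0,"rz":12},
  {"dx":91,"dy":-138,"dz":-85,"rx":0,"ry":0,"rz":14},
])

```text
clock: 1.45
tcp_pos: [0.5266, 0.2054, 0.2109]
orientation: [0.594, -3.084, 0.002]
contact_force: [-0.3, 0.1, 0.3]
grip_width: 0.085
gripper_force: 0.0
```

send_rows([
  {"dx":0,"dy":0,"dz":0,"rx":0,"ry":0,"rz":0},
  {"dx":0,"dy":0,"dz":0,"rx":0,"ry":0,"rz":0},
  {"dx":0,"dy":0,"dz":0,"rx":0,"ry":0,"rz":0},
])

```text
clock: 1.7
tcp_pos: [0.5254, 0.21, 0.2125]
orientation: [0.595, -3.085, -0.001]
contact_force: [-0.4, 0.1, 0.9]
grip_width: 0.0847
gripper_force: 0.0
```

Run:
```python
from h import *
s=r.get_obs(); print(s['clock'],s['tcp_pos'],s['joints']); print(R.from_rotvec(s['orientation']).as_matrix().round(4))
f=grab('side','side2')['frame']; c=cv2.resize(f[100:280,180:420],(800,600),interpolation=cv2.INTER_CUBIC); cv2.imwrite('pics/s2.png',c)
```

```text
1.7 [0.52542032 0.20996163 0.21248013] [-0.5651544   0.3289498   0.09316105  1.85757279 -0.03757949  0.95660606
  1.49667252]
[[-9.282e-01 -3.720e-01 -2.000e-04]
 [-3.720e-01  9.282e-01  6.000e-04]
 [-1.000e-04  7.000e-04 -1.000e+00]]
```

View pics/s2.png

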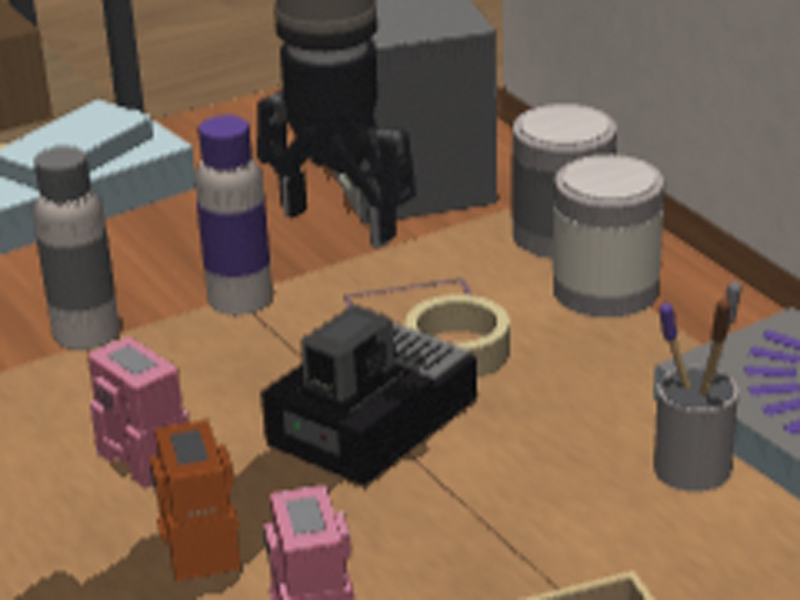

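The gripper hangs centred over the pack, whose top is at about (350,330) in the crop, and its closing line runs along the pack's y. Descending.

send_rows([
  {"dx":0,"dy":0,"dz":-18,"rx":0,"ry":0,"rz":0},
  {"dx":0,"dy":-0.5,"dz":-36,"rx":0,"ry":0,"rz":0},
  {"dx":0,"dy":-1,"dz":-54,"rx":0,"ry":0,"rz":0},
  {"dx":0,"dy":-1,"dz":-70,"rx":0,"ry":0,"rz":0},
  {"dx":0,"dy":-1,"dz":-85,"rx":0,"ry":0,"rz":0},
])

```text
clock: 2.17
tcp_pos: [0.5252, 0.2102, 0.1273]
orientation: [-0.599, 3.083, 0.002]
contact_force: [-0.5, 0.7, 0.1]
grip_width: 0.0851
gripper_force: 0.0
```

send_rows([
  {"dx":0,"dy":0,"dz":-10,"rx":0,"ry":0,"rz":0},
  {"dx":0,"dy":0,"dz":-20,"rx":0,"ry":0,"rz":0},
  {"dx":0,"dy":0,"dz":-30,"rx":0,"ry":0,"rz":0},
  {"dx":0,"dy":0,"dz":-38,"rx":0,"ry":0,"rz":0},
  {"dx":0,"dy":0,"dz":-40,"rx":0,"ry":0,"rz":0},
])

```text
clock: 2.58
tcp_pos: [0.5251, 0.2082, 0.0862]
orientation: [0.595, -3.083, 0.0]
contact_force: [0.5, -0.0, -0.5]
grip_width: 0.0848
gripper_force: 0.0
```

send_rows([
  {"dx":0,"dy":0,"dz":0,"rx":0,"ry":0,"rz":0},
  {"dx":0,"dy":0,"dz":0,"rx":0,"ry":0,"rz":0},
  {"dx":0,"dy":0,"dz":0,"rx":0,"ry":0,"rz":0},
])

```text
clock: 2.83
tcp_pos: [0.5261, 0.2083, 0.0879]
orientation: [-0.595, 3.084, 0.0]
contact_force: [-0.8, -0.0, -0.6]
grip_width: 0.0847
gripper_force: 0.0
```

Run:
```python
from h import *
s=r.get_obs(); print(s['tcp_pos'],s['contact_force'])
f=grab('side','side3')['frame']; c=cv2.resize(f[140:260,220:380],(800,600),interpolation=cv2.INTER_CUBIC); cv2.imwrite('pics/s3.png',c)
```

```text
[0.52607408 0.20832115 0.08788056] [-0.79168372 -0.03943776 -0.60605819]
```

View pics/s3.png

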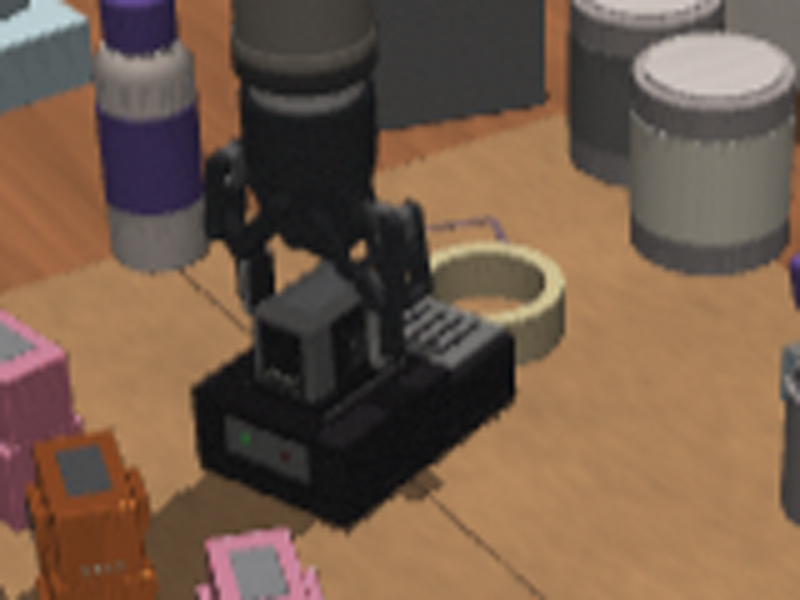

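The fingers straddle the pack, at about (255,280) and (390,320) in the crop. Squeezing the tabs.

send_rows([
  {"dx":0,"dy":0,"dz":0,"rx":0,"ry":0,"rz":0},
  {"dx":0,"dy":0,"dz":0,"rx":0,"ry":0,"rz":0},
  {"dx":0,"dy":0,"dz":0,"rx":0,"ry":0,"rz":0},
  {"dx":0,"dy":0,"dz":0,"rx":0,"ry":0,"rz":0},
  {"dx":0,"dy":0,"dz":0,"rx":0,"ry":0,"rz":0},
], jaw=40, newtons=50)

```text
clock: 3.3
tcp_pos: [0.5264, 0.2089, 0.0896]
orientation: [-0.595, 3.083, 0.002]
contact_force: [-5.7, 0.6, 19.4]
grip_width: 0.0433
gripper_force: 50.8
```

send_rows([
  {"dx":0,"dy":0,"dz":0,"rx":0,"ry":0,"rz":0},
  {"dx":0,"dy":0,"dz":0,"rx":0,"ry":0,"rz":0},
  {"dx":0,"dy":0,"dz":0,"rx":0,"ry":0,"rz":0},
  {"dx":0,"dy":0,"dz":0,"rx":0,"ry":0,"rz":0},
  {"dx":0,"dy":0,"dz":0,"rx":0,"ry":0,"rz":0},
])

```text
clock: 3.72
tcp_pos: [0.5264, 0.2089, 0.0896]
orientation: [-0.595, 3.083, 0.002]
contact_force: [-4.2, 0.4, 18.5]
grip_width: 0.0435
gripper_force: 50.8
```

Run:
```python
from h import *
f=grab('side','side4')['frame'][170:230,250:330]; t=pickle.load(open('top0.pkl','rb'))['frame'][210:285,200:275]
s0=pickle.load(open('side0.pkl','rb'))['frame'][185:245,255:325]
g=lambda i:cv2.resize(np.clip(i.astype(float)*1.8,0,255).astype(np.uint8),(400,300),interpolation=cv2.INTER_CUBIC)
sp=pickle.load(open('side0.pkl','rb'))['frame'][330:400,425:485]
cv2.imwrite('pics/s4.png',np.vstack([np.hstack([g(f),g(s0)]),np.hstack([g(t),g(sp)])]))
```

```text
(no output)
```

View pics/s4.png

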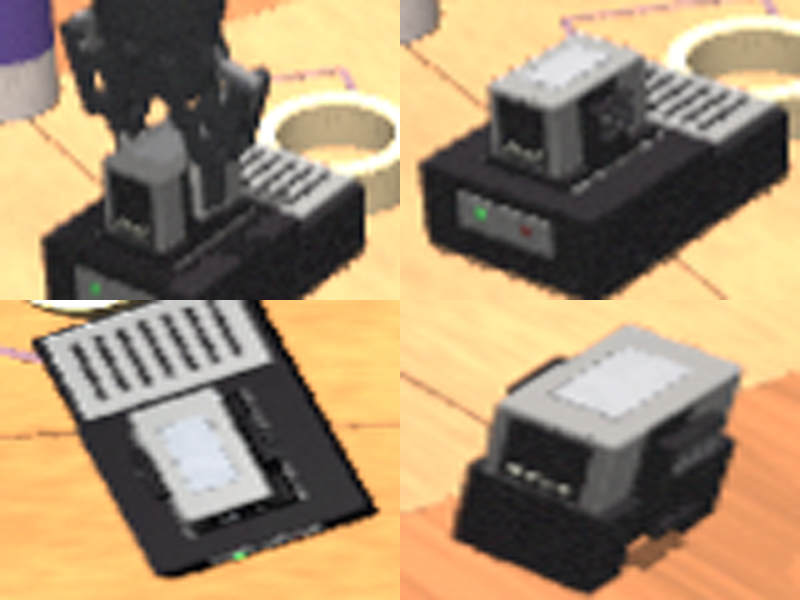

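Run:
```python
from h import *
A=pickle.load(open('side4.pkl','rb')); B=pickle.load(open('side0.pkl','rb'))
a=np.radians(22); ax=np.array([np.cos(a),np.sin(a)]); ay=np.array([-np.sin(a),np.cos(a)]); c=np.array([.526,.208])
for n,d in(('now',A),('init',B)):
    P=cloud(d); print(n)
    for v in range(198,222,2):
        o=[]
        for u in range(284,304,3):
            p=P[v,u]; q=p[:2]-c; o.append('%4d,%4d,%4d'%(1e3*q@ax,1e3*q@ay,1e3*p[2]))
        print(v,' | '.join(o))
s=r.get_obs(); print(s['contact_force'],s['moment'])
```

```text
now
198    2,  -3, 118 |  -13, -27, 134 |   -6, -32, 133 |   -7, -44, 137 |  -13, -59, 145 |    8, -53, 132 |  110,  16,  57
200   -8, -11, 120 |   -9, -23, 124 |   -9, -34, 128 |   -9, -45, 132 |   -6, -54, 133 |   97,  18,  55 |   97,   6,  59
202  -12, -14, 116 |   -8, -22, 117 |  -14, -38, 125 |   -9, -44, 125 |   30, -24,  97 |   88,  11,  55 |   92,   2,  56
204  -19, -20, 115 |  -11, -24, 112 |   -3, -28, 109 |    2, -35, 109 |   34, -20,  87 | -1096,-933, 993 |   82,  -4,  57
206  -21, -21, 109 |  -14, -26, 108 |   -3, -29, 103 |    0, -36, 103 |   35, -19,  79 |   71,  -1,  54 |   74, -11,  56
208  -18, -18, 101 |   -6, -19,  95 |   -6, -30,  99 |    8, -29,  90 |   32, -21,  75 |   62,  -8,  54 |   62, -19,  58
210  -20, -20,  95 |   -8, -20,  89 |   -5, -29,  90 |    0, -36,  91 |   30, -22,  69 |   37, -27,  67 |   52, -27,  59
212  -23, -21,  90 |  -11, -23,  85 |   -3, -27,  82 |   21, -17,  65 |   23, -28,  68 |   36, -28,  61 |   47, -31,  57
214  -25, -23,  85 |   -7, -19,  74 |    6, -19,  67 |   23, -15,  56 |   20, -29,  63 |   28, -35,  61 |   29, -44,  64
216  -
[... 1189 characters left out ...]
70 |   43, -34,  67
212  -21, -20,  89 |   -3, -16,  78 |  -10, -32,  87 |   11, -26,  74 |   19, -31,  72 |   35, -29,  62 |   41, -35,  61
214  -26, -24,  86 |   -5, -17,  73 |   -7, -30,  78 |   10, -27,  68 |   25, -26,  59 |   24, -37,  64 |   31, -43,  62
216  -28, -25,  81 |   -5, -16,  65 |   -6, -28,  70 |    3, -32,  67 |   19, -30,  57 |   16, -44,  64 |   23, -49,  62
218  -20, -18,  67 |  -20, -29,  71 |   -4, -26,  62 |   -1, -35,  63 |    8, -39,  60 |   15, -44,  57 |   12, -57,  64
220  -32, -28,  71 |  -20, -28,  64 |  -12, -33,  61 |   -8, -41,  63 |   -1, -46,  60 |    0, -56,  64 |   13, -56,  56
[-5.35048774  0.4620209  18.8435128 ] [-0.38932572  1.10386253  0.04821679]
```

Depth puts the fingers on the paddles, aligned in x, with tips at about z = 80. The upward force looks like preload from the pads swinging down as they closed. I'll do a gentle test lift.

send_rows([
  {"dx":0,"dy":0,"dz":1,"rx":0,"ry":0,"rz":0},
  {"dx":0,"dy":0,"dz":2,"rx":0,"ry":0,"rz":0},
  {"dx":0,"dy":0,"dz":3,"rx":0,"ry":0,"rz":0},
])

```text
clock: 4.02
tcp_pos: [0.5251, 0.208, 0.09]
orientation: [0.595, -3.084, 0.0]
contact_force: [-0.8, -0.1, -5.6]
grip_width: 0.0433
gripper_force: 51.5
```

send_rows([
  {"dx":0,"dy":0,"dz":2,"rx":0,"ry":0,"rz":0},
  {"dx":0,"dy":0,"dz":4,"rx":0,"ry":0,"rz":0},
  {"dx":0,"dy":0,"dz":4,"rx":0,"ry":0,"rz":0},
])

```text
clock: 4.27
tcp_pos: [0.5253, 0.2078, 0.0941]
orientation: [0.595, -3.084, 0.001]
contact_force: [1.3, 0.0, -5.6]
grip_width: 0.0436
gripper_force: 52.0
```

The force holds at -5.6 N, which is the pack's weight, so it's free. Lifting straight up.

send_rows([
  {"dx":0,"dy":0,"dz":5,"rx":0,"ry":0,"rz":0},
  {"dx":0,"dy":0,"dz":12,"rx":0,"ry":0,"rz":0},
  {"dx":0,"dy":0,"dz":19,"rx":0,"ry":0,"rz":0},
  {"dx":0,"dy":0,"dz":26,"rx":0,"ry":0,"rz":0},
  {"dx":0,"dy":0,"dz":33,"rx":0,"ry":0,"rz":0},
])

```text
clock: 4.68
tcp_pos: [0.5256, 0.2081, 0.1283]
orientation: [-0.595, 3.085, 0.0]
contact_force: [-0.7, 0.5, -5.0]
grip_width: 0.0435
gripper_force: 52.5
```

send_rows([
  {"dx":0,"dy":0,"dz":10,"rx":0,"ry":0,"rz":0},
  {"dx":0,"dy":0,"dz":25,"rx":0,"ry":0,"rz":0},
  {"dx":0,"dy":0,"dz":45,"rx":0,"ry":0,"rz":0},
  {"dx":0,"dy":0,"dz":62,"rx":0,"ry":0,"rz":0},
  {"dx":0,"dy":0,"dz":70,"rx":0,"ry":0,"rz":0},
])

```text
clock: 5.1
tcp_pos: [0.5267, 0.2086, 0.2004]
orientation: [-0.594, 3.081, 0.002]
contact_force: [0.2, 0.8, -4.6]
grip_width: 0.0434
gripper_force: 52.5
```

Run:
```python
from h import *
s=r.get_obs(); print(s['clock'],s['tcp_pos'],s['contact_force'],s['moment'],s['grip_width'])
d=grab('side','side5'); c=cv2.resize(np.clip(d['frame'][100:250,200:400]*1.6,0,255).astype(np.uint8),(800,600),interpolation=cv2.INTER_CUBIC); cv2.imwrite('pics/s5.png',c)
```

```text
5.1 [0.52670305 0.20855547 0.20036805] [ 0.15098126  0.7920037  -4.58739013] [ 0.0045241  -0.06172803  0.03625959] 0.04340733058729493
```

View pics/s5.png

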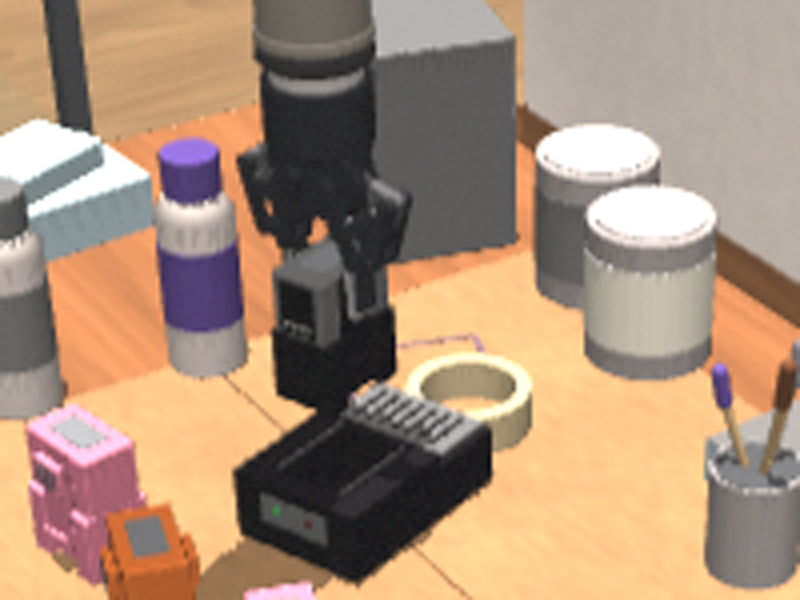

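The pack hangs upright and clear of the well, at about (330,330) in the crop. Carrying it to the bay.

send_rows([
  {"dx":0,"dy":-8,"dz":0,"rx":0,"ry":0,"rz":-1},
  {"dx":-1,"dy":-25,"dz":0,"rx":0,"ry":0,"rz":-3},
  {"dx":-2,"dy":-50,"dz":0,"rx":0,"ry":0,"rz":-5},
  {"dx":-4,"dy":-80,"dz":0,"rx":0,"ry":0,"rz":-8},
  {"dx":-6,"dy":-110,"dz":0,"rx":0,"ry":0,"rz":-11},
])

```text
clock: 5.57
tcp_pos: [0.5181, 0.0951, 0.1958]
orientation: [0.289, -3.125, 0.002]
contact_force: [0.6, -0.4, -5.1]
grip_width: 0.0436
gripper_force: 52.4
```

send_rows([
  {"dx":-1,"dy":-30,"dz":0,"rx":0,"ry":0,"rz":-3},
  {"dx":-3,"dy":-60,"dz":0,"rx":0,"ry":0,"rz":-6},
  {"dx":-4,"dy":-90,"dz":0,"rx":0,"ry":0,"rz":-9},
  {"dx":-6,"dy":-120,"dz":0,"rx":0,"ry":0,"rz":-11},
  {"dx":-7,"dy":-150,"dz":0,"rx":0,"ry":0,"rz":-13},
])

```text
clock: 5.98
tcp_pos: [0.5103, -0.0551, 0.196]
orientation: [-0.068, -3.138, 0.001]
contact_force: [0.8, -0.3, -5.3]
grip_width: 0.0441
gripper_force: 52.4
```

send_rows([
  {"dx":-1,"dy":-30,"dz":0,"rx":0,"ry":0,"rz":-2},
  {"dx":-2,"dy":-60,"dz":0,"rx":0,"ry":0,"rz":-4},
  {"dx":-3,"dy":-85,"dz":0,"rx":0,"ry":0,"rz":-6},
  {"dx":-4,"dy":-105,"dz":0,"rx":0,"ry":0,"rz":-8},
  {"dx":-5,"dy":-117,"dz":0,"rx":0,"ry":0,"rz":-9},
])

```text
clock: 6.4
tcp_pos: [0.505, -0.1732, 0.1962]
orientation: [-0.318, -3.123, 0.002]
contact_force: [-0.6, -0.3, -5.9]
grip_width: 0.0435
gripper_force: 52.5
```

send_rows([
  {"dx":0,"dy":0,"dz":0,"rx":0,"ry":0,"rz":0},
  {"dx":0,"dy":0,"dz":0,"rx":0,"ry":0,"rz":0},
  {"dx":0,"dy":0,"dz":0,"rx":0,"ry":0,"rz":0},
])

```text
clock: 6.65
tcp_pos: [0.5071, -0.1677, 0.1967]
orientation: [-0.304, -3.125, -0.001]
contact_force: [0.1, 1.1, -6.2]
grip_width: 0.0433
gripper_force: 52.5
```

Run:
```python
from h import *
s=r.get_obs(); print(s['clock'],s['tcp_pos'],s['contact_force'],s['grip_width']); print(R.from_rotvec(s['orientation']).as_matrix().round(3))
d=grab('side','side6'); c=cv2.resize(np.clip(d['frame'][200:380,290:530]*1.6,0,255).astype(np.uint8),(800,600),interpolation=cv2.INTER_CUBIC); cv2.imwrite('pics/s6.png',c)
```

```text
6.65 [ 0.50712663 -0.16772359  0.19666882] [ 0.0797737   1.05093153 -6.19769071] 0.043294018058425685
[[-0.981  0.193 -0.001]
 [ 0.193  0.981  0.001]
 [ 0.002  0.001 -1.   ]]
```

View pics/s6.png

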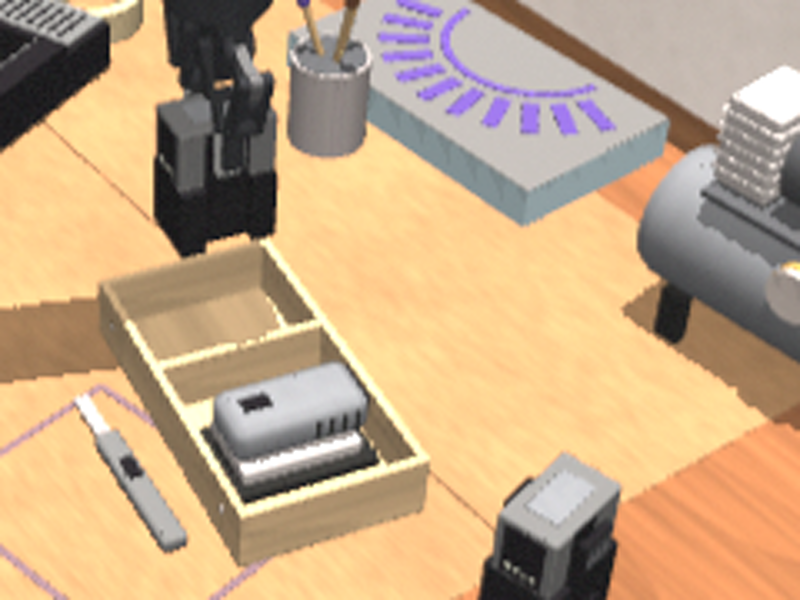

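The pack hangs upright, at about (215,170) in the crop, directly above the empty bay. The sander is in the other compartment. Lowering.

send_rows([
  {"dx":0,"dy":0,"dz":-8,"rx":0,"ry":0,"rz":0},
  {"dx":0,"dy":0,"dz":-23,"rx":0,"ry":0,"rz":0},
  {"dx":0,"dy":0,"dz":-40,"rx":0,"ry":0,"rz":0},
  {"dx":0,"dy":0,"dz":-55,"rx":0,"ry":0,"rz":0},
  {"dx":0,"dy":0,"dz":-70,"rx":0,"ry":0,"rz":0},
])

```text
clock: 7.12
tcp_pos: [0.5076, -0.1676, 0.126]
orientation: [-0.302, -3.127, -0.001]
contact_force: [0.3, 0.1, -5.5]
grip_width: 0.0436
gripper_force: 52.5
```

send_rows([
  {"dx":0,"dy":0,"dz":-10,"rx":0,"ry":0,"rz":0},
  {"dx":0,"dy":0,"dz":-20,"rx":0,"ry":0,"rz":0},
  {"dx":0,"dy":0,"dz":-28,"rx":0,"ry":0,"rz":0},
  {"dx":0,"dy":0,"dz":-35,"rx":0,"ry":0,"rz":0},
  {"dx":0,"dy":0,"dz":-38,"rx":0,"ry":0,"rz":0},
])

```text
clock: 7.53
tcp_pos: [0.5074, -0.1687, 0.0885]
orientation: [-0.305, -3.126, -0.0]
contact_force: [0.3, 0.3, -5.4]
grip_width: 0.0434
gripper_force: 52.5
```

send_rows([
  {"dx":0,"dy":0,"dz":-1,"rx":0,"ry":0,"rz":0},
  {"dx":0,"dy":0,"dz":-2,"rx":0,"ry":0,"rz":0},
  {"dx":0,"dy":0,"dz":-3,"rx":0,"ry":0,"rz":0},
  {"dx":0,"dy":0,"dz":-3,"rx":0,"ry":0,"rz":0},
])

```text
clock: 7.87
tcp_pos: [0.5079, -0.1689, 0.0866]
orientation: [0.305, 3.126, 0.0]
contact_force: [-0.5, 0.3, -4.6]
grip_width: 0.0436
gripper_force: 52.5
```

send_rows([
  {"dx":0,"dy":0,"dz":-1,"rx":0,"ry":0,"rz":0},
  {"dx":0,"dy":0,"dz":-2,"rx":0,"ry":0,"rz":0},
  {"dx":0,"dy":0,"dz":-3,"rx":0,"ry":0,"rz":0},
  {"dx":0,"dy":0,"dz":-3,"rx":0,"ry":0,"rz":0},
])

```text
clock: 8.2
tcp_pos: [0.5075, -0.1688, 0.0832]
orientation: [-0.305, -3.126, -0.0]
contact_force: [-0.7, -0.7, -5.5]
grip_width: 0.0435
gripper_force: 52.5
```

send_rows([
  {"dx":0,"dy":0,"dz":-0.5,"rx":0,"ry":0,"rz":0},
  {"dx":0,"dy":0,"dz":-1,"rx":0,"ry":0,"rz":0},
  {"dx":0,"dy":0,"dz":-1.5,"rx":0,"ry":0,"rz":0},
  {"dx":0,"dy":0,"dz":-1.5,"rx":0,"ry":0,"rz":0},
])

```text
clock: 8.53
tcp_pos: [0.5077, -0.1689, 0.0819]
orientation: [0.306, 3.127, 0.0]
contact_force: [-0.2, -0.4, -4.8]
grip_width: 0.0435
gripper_force: 52.6
```

send_rows([
  {"dx":0,"dy":0,"dz":-0.5,"rx":0,"ry":0,"rz":0},
  {"dx":0,"dy":0,"dz":-1,"rx":0,"ry":0,"rz":0},
  {"dx":0,"dy":0,"dz":-1.5,"rx":0,"ry":0,"rz":0},
  {"dx":0,"dy":0,"dz":-1.5,"rx":0,"ry":0,"rz":0},
])

```text
clock: 8.87
tcp_pos: [0.508, -0.1689, 0.0817]
orientation: [0.306, 3.126, 0.001]
contact_force: [-4.3, 2.3, 11.5]
grip_width: 0.0438
gripper_force: 54.0
```

The pack is on the floor. Releasing in stages.

send_rows([
  {"dx":0,"dy":0,"dz":0,"rx":0,"ry":0,"rz":0},
  {"dx":0,"dy":0,"dz":0,"rx":0,"ry":0,"rz":0},
], newtons=20, jaw=52)

```text
clock: 9.03
tcp_pos: [0.5077, -0.1689, 0.0803]
orientation: [0.306, 3.126, -0.0]
contact_force: [0.1, 0.7, -4.9]
grip_width: 0.0517
gripper_force: 7.1
```

send_rows([
  {"dx":0,"dy":0,"dz":0,"rx":0,"ry":0,"rz":0},
  {"dx":0,"dy":0,"dz":0,"rx":0,"ry":0,"rz":0},
  {"dx":0,"dy":0,"dz":0,"rx":0,"ry":0,"rz":0},
], jaw=66)

```text
clock: 9.28
tcp_pos: [0.5082, -0.169, 0.0806]
orientation: [0.306, 3.126, -0.0]
contact_force: [-0.4, 0.7, -0.8]
grip_width: 0.066
gripper_force: 0.0
```

send_rows([
  {"dx":0,"dy":0,"dz":0,"rx":0,"ry":0,"rz":0},
  {"dx":0,"dy":0,"dz":0,"rx":0,"ry":0,"rz":0},
  {"dx":0,"dy":0,"dz":0,"rx":0,"ry":0,"rz":0},
  {"dx":0,"dy":0,"dz":0,"rx":0,"ry":0,"rz":0},
  {"dx":0,"dy":0,"dz":0,"rx":0,"ry":0,"rz":0},
], jaw=85)

```text
clock: 9.7
tcp_pos: [0.5077, -0.1689, 0.0803]
orientation: [0.306, 3.127, 0.0]
contact_force: [0.2, -0.7, -0.1]
grip_width: 0.0851
gripper_force: 0.0
```

send_rows([
  {"dx":0,"dy":0,"dz":8,"rx":0,"ry":0,"rz":0},
  {"dx":0,"dy":0,"dz":22,"rx":0,"ry":0,"rz":0},
  {"dx":0,"dy":0,"dz":40,"rx":0,"ry":0,"rz":0},
  {"dx":0,"dy":0,"dz":65,"rx":0,"ry":0,"rz":0},
  {"dx":0,"dy":0,"dz":95,"rx":0,"ry":0,"rz":0},
])

```text
clock: 10.12
tcp_pos: [0.5066, -0.1687, 0.1758]
orientation: [-0.306, -3.124, 0.0]
contact_force: [0.6, 1.0, 0.7]
grip_width: 0.085
gripper_force: 0.0
```

send_rows([
  {"dx":0,"dy":0,"dz":25,"rx":0,"ry":0,"rz":0},
  {"dx":0,"dy":0,"dz":50,"rx":0,"ry":0,"rz":0},
  {"dx":0,"dy":0,"dz":65,"rx":0,"ry":0,"rz":0},
  {"dx":0,"dy":0,"dz":70,"rx":0,"ry":0,"rz":0},
  {"dx":0,"dy":0,"dz":70,"rx":0,"ry":0,"rz":0},
])

```text
clock: 10.53
tcp_pos: [0.5083, -0.169, 0.2469]
orientation: [0.305, 3.124, 0.0]
contact_force: [-0.3, -0.6, 0.2]
grip_width: 0.0851
gripper_force: 0.0
```

Run:
```python
from h import *
d=grab('side','side7'); c=cv2.resize(np.clip(d['frame'][200:380,290:530]*1.6,0,255).astype(np.uint8),(800,600),interpolation=cv2.INTER_CUBIC); cv2.imwrite('pics/s7.png',c)
P=cloud(d)[200:380,290:530].reshape(-1,3); q=P[(abs(P[:,0]-.507)<.06)&(abs(P[:,1]+.168)<.06)&(P[:,2]>.09)&(P[:,2]<.13)]
print(len(q),np.percentile(q[:,2],[50,90]),q.mean(0), r.get_obs()['clock'])
```

```text
574 [0.10849445 0.11196927] [ 0.50477517 -0.17799152  0.10563863] 10.5833
```

View pics/s7.png

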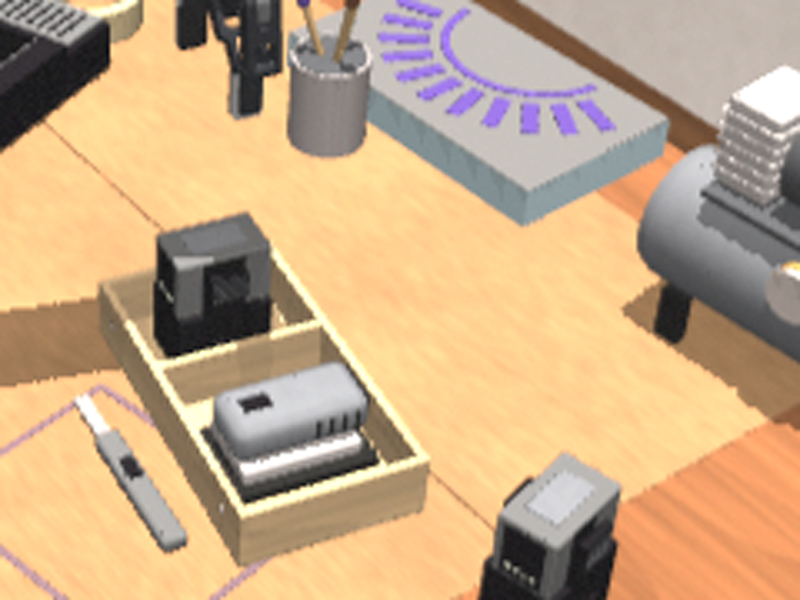

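The pack stands upright in the bay, at about (212,285) in the crop. Its top is at about 110 mm, as expected, and the gripper is clear.

```bash
python3 -c "
from bench import r
print(r.hand_in())"
```

```text
the job is handed in; nothing more can be done
None
```

The battery pack is out of the charger and standing upright on the floor of the empty tray compartment next to the sander; the job is handed in at about 10.6 s of the 42 s allowed, and I saw nothing else disturbed.

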